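Lay out the capacitor charging circuit on the board

TASK

Lay out the charging circuit on the white board, ready for its leads: on the front row (the one nearer the robot), going from the black power box to the aluminium scope box, set the switch block, then the resistor block, then the capacitor block, one in the middle of each printed square, and set the lamp block on the square directly behind the capacitor, on the back row. Stand every block flat and square to the board with its two sockets in line along the row, set it down rather than drop it, keep it upright, and leave the spare coil block, the multimeter and the clamp where they are.

Things in the scene. Friction and masses are not known exactly. Their poses are not given: they have to be found in the camera images.
- board: Fixed white board, 210 (x) x 410 (y) x 12 mm thick. Origin: centre of its underside; x points away from the robot, y to its left. Six printed 50 mm squares of 3 x 3 dots: front row x = -47.5 mm, back row x = +47.5, centres at y = -84, 0, +84 in each row. Front row ends (y = -168, +168) hold the power box and the scope box, which swap ends from start to start.
- power_box: Black plastic power box with an aluminium top plate, a round red push button, and a red and a black socket; fixed on one end of the board's front row (left or right changes from start to start). 100 mm (board x) x 60 mm (board y) x 55 mm high, 62 mm with its fittings. Origin: centre of the underside, on the board's top; axes as the board's.
- scope_box: Low bare-aluminium box, the connection to the oscilloscope, with one round steel coaxial connector and two black sockets on top; fixed on the end of the board's front row opposite the power box. 84 mm (board x) x 60 mm (board y) x 32 mm high, 46 mm with the connector. Origin: centre of the underside, on the board's top; axes as the board's.
- switch: Loose block, 0.13 kg: grey base 66 x 40 mm, 30 mm high (grip its 40 mm width), a black socket on top at each end, 26 mm from the middle, and between them a low black switch with a thin steel toggle lever (65 mm high). Origin: centre of the underside; x along the 66 mm length through both sockets, z up. Starts on the bench left or right of the board, any yaw; may be placed either way round.
- resistor: Loose block, 0.13 kg: grey base 66 x 40 mm, 30 mm high (grip its 40 mm width), a black socket on top at each end, 26 mm from the middle, and between them a white ceramic tube, 36 x 17 mm, lying in clips (53 mm high). Origin: centre of the underside; x along the 66 mm length through both sockets, z up. Starts on the bench left or right of the board, any yaw; may be placed either way round.
- capacitor: Loose block, 0.13 kg: grey base 66 x 40 mm, 30 mm high (grip its 40 mm width), a black socket on top at each end, 26 mm from the middle, and between them an upright aluminium can, 36 mm wide, flat top (65 mm high). Origin: centre of the underside; x along the 66 mm length through both sockets, z up. Starts on the bench left or right of the board, any yaw; may be placed either way round.
- lamp: Loose block, 0.13 kg: grey base 66 x 40 mm, 30 mm high (grip its 40 mm width), a black socket on top at each end, 26 mm from the middle, and between them a clear 21 mm glass bulb in a round black holder (67 mm high). Origin: centre of the underside; x along the 66 mm length through both sockets, z up. Starts on the bench left or right of the board, any yaw; may be placed either way round.
- coil: Spare coil block, loose, beyond the far side of the board, not to be moved. The same base as the other blocks, but with two square black cheeks (34 mm), a copper winding between them and a square iron core on top (60 mm high). Origin: centre of the underside.
- multimeter: Bystander, loose, to the robot's left: hand-held grey and black multimeter lying on its back, 156 x 84 x 34 mm (46 mm at the dial). Origin: centre of the underside, x along its length.
- boss_head: Bystander, loose, to the robot's right: aluminium stand clamp (boss head) with two black thumbscrews, about 100 x 65 x 28 mm. Origin: underside of its main body, near the middle.
Not all that is in view belongs to the job. What is shaped like the switch but green is not meant.

How it is judged:
At the end, for the whole second after the job is handed in: Front row, power box to scope box: switch, resistor, capacitor; lamp on the back-row square behind the capacitor. Each within 12 mm of its square's centre along both board directions, flat on the board (tilt under 0.1 rad), sockets within 0.2 rad of the row, released, at rest (((y of power_box in the frame of board above 0 m and x of switch in the frame of board between -0.0595 and -0.0355 m and y of switch in the frame of board between 0.072 and 0.096 m and x of resistor in the frame of board between -0.0595 and -0.0355 m and y of resistor in the frame of board between -0.012 and 0.012 m and x of capacitor in the frame of board between -0.0595 and -0.0355 m and y of capacitor in the frame of board between -0.096 and -0.072 m and x of lamp in the frame of board between 0.0355 and 0.0595 m and y of lamp in the frame of board between -0.096 and -0.072 m) or (y of power_box in the frame of board below 0 m and x of switch in the frame of board between -0.0595 and -0.0355 m and y of switch in the frame of board between -0.096 and -0.072 m and x of resistor in the frame of board between -0.0595 and -0.0355 m and y of resistor in the frame of board between -0.012 and 0.012 m and x of capacitor in the frame of board between -0.0595 and -0.0355 m and y of capacitor in the frame of board between 0.072 and 0.096 m and x of lamp in the frame of board between 0.0355 and 0.0595 m and y of lamp in the frame of board between 0.072 and 0.096 m)) and z of switch in the frame of board between 0.008 and 0.016 m and angle between the x axis of each of switch, resistor, capacitor, lamp and the y axis of board, either way round below 0.2 rad and angle between each of switch, resistor, capacitor, lamp's own z axis and vertical below 0.1 rad and linear speed of each of switch, resistor, capacitor, lamp below 0.02 m/s and angular speed of each of switch, resistor, capacitor, lamp below 0.2 rad/s and z of resistor in the frame of board between 0.008 and 0.016 m and z of capacitor in the frame of board between 0.008 and 0.016 m and z of lamp in the frame of board between 0.008 and 0.016 m); the robot touches nothing.
It fails at once if a circuit block is tipped over (angle between any of switch, resistor, capacitor, lamp's own z axis and vertical above 0.7 rad).
It fails at once if a circuit block is dropped from a height instead of being set down ((contact force between the fingers and switch below 0.1 N and linear speed of switch above 0.6 m/s) or (contact force between the fingers and resistor below 0.1 N and linear speed of resistor above 0.6 m/s) or (contact force between the fingers and capacitor below 0.1 N and linear speed of capacitor above 0.6 m/s) or (contact force between the fingers and lamp below 0.1 N and linear speed of lamp above 0.6 m/s)).
It fails at once if the spare coil, the multimeter or the clamp is moved by more than 20 mm (distance of any of coil, multimeter, boss_head from where it was at the start of the episode above 0.02 m).
It also fails if it takes over 112 s, if anything falls off the work surface, if the arm or the gripper's body presses on something with over 40 N, if the wrist force passes 120 N, or if a joint passes its speed limit or range.

ROBOT

A 7-joint arm with a two-finger parallel gripper is mounted at the origin on the work surface. World frame = base frame: x ahead of the robot, y to its left, z up, the work surface at z = 0. Lengths are in m, angles in rad, forces in N, time in s.
With the tool pointing down it reaches from about 0.425 to 0.95 m from the base axis. Payload 4.7 kg.
Tool frame: the origin (TCP) lies on the centre line of the jaws, within the pads' length; the fingertips stand 17 mm ahead of it and the grasp point (between the pads) lies 2 mm behind it; z points along the fingers, y is the line along which they close (so a half turn about z gives the same grasp; the last joint's range is limited). The gripper opens to 87 mm and grips with 3 to 60 N. Pads are 19 mm wide; open, the fingers measure 117 mm over their backs; the gripper's body (75 mm by 190 mm) begins 51 mm behind the grasp point.
Start: joints at [1.2, 0.469, -0.049, 1.532, 0.024, 1.141, -0.082], TCP at [0.226, -0.636, 0.24] pointing down, gripper open.
Joint ranges: [-2.59, 2.59], [-0.33, 1.99], [-1.39, 1.29], [0.1, 2.45], [-1.04, 4.18], [0.21, 1.99], [-2.66, 2.66]. Speed limits (rad/s): [2.57, 2.57, 3.14, 3.14, 3.14, 3.14, 3.14].

INTERFACE

Orientations are given as a unit quaternion [x, y, z, w].
In Python, from station import env, imaging gives the robot as it stands.
- The arm moves only by the shell command python3 -m handwheel 'ROWS' [OPENING]. ROWS is JSON, a list of rows, each a list of 2 entries, a list of its own where there are three numbers: the shift along the tool's x, y, z in m, then the turn, a rotation vector about the tool's x, y, z in degrees. In form: [[[x, y, z], [wx, wy, wz]], ...]. A call has 1 to 10 rows; each row is the pose to reach, as a shift and turn from the pose commanded when the call began, along the tool's axes at that moment; what a row does not reach only later rows make up. A row lasts 1/12 s, in which the tool goes at most 41.7 mm and 7.16 degrees, less where a joint would pass 70% of its speed; a pose out of reach is approached as far as the arm can. A call with a gripper value outside its range is refused whole. OPENING is the closure, from 0 (fully open) to 1 (shut), set as the call begins (- or left out, the last holds). The fingers move at their own pace and stop on an object; the grip force is fixed at half the most. Time passes only in rows, so rows that repeat a pose let the fingers close. It gives the time, the measured TCP pose, the force, the opening and the grip force at its end, in the units of the state.
- env.state(): the state, without advancing time (a new reading comes with each control period).
- imaging.snapshot(name): name is "scene" or "top"; returns (picture, depth): 384x512x3 uint8, blue, green, red; 384x512 float32, m along the optical axis (not along the pixel's ray), 0 where there is no reading.
- imaging.camera_model(name): a dict with "fovy" (degrees; the focal length in pixels is half the picture's height over the tangent of half this angle, whatever the lens; pixels are square), "cx", "cy" (the principal point, pixels), "R" (3x3) and "t" (3): a world point X has camera coordinates R X + t. Camera axes: x right, y down, z forward; pixel columns grow to the right and rows downward; lengths in m; the calibration is good to about 2 mm. A picture is of the moment at which its call begins. camera_model takes no time and is no camera call.
- env.hand_in(): hands the job in; it is judged then, once.
The state is a dict: "clock": time; "qpos": joint angles; "qd": joint speeds; "tau": joint torques, N m; "tool_pos": TCP position; "orientation": TCP orientation; "force": force on the tool from outside, world axes, zero at the start; "moment": the same for the moment, N m; "opening": finger opening in m; "gripper_force": force on a finger pad.
Only numpy, scipy, OpenCV 4.12 (cv2) and the standard library are available. Lean on these libraries where they do the work, as an engineer would, in place of code of your own. Each camera call takes 0.05 s, during which the arm holds its last target. There are 200 camera calls.

## Working session

There is one attempt and no reset: what is moved stays moved. The work goes in short steps, Python scripts to look and compute and a shell command to move; the robot and the scene stay as the last step left them, time stands still between calls to the robot, and variables do not carry over. Pictures are saved under pics/ and viewed, at most 14 in all, crops included, and the job is handed in when it is done.

```bash
mkdir -p pics
cat > h.py <<'E'
import numpy as np, cv2
from station import env, imaging
def look(n):
    p,d=imaging.snapshot(n); np.savez(f'{n}.npz',p=p,d=d); return p,d
def load(n):
    z=np.load(f'{n}.npz'); return z['p'],z['d']
def world(n,uv,d=None,z=None):
    m=imaging.camera_model(n); f=192/np.tan(np.radians(m['fovy'])/2)
    uv=np.atleast_2d(uv).astype(float); R=np.array(m['R']);t=np.array(m['t'])
    r=np.c_[(uv[:,0]-m['cx'])/f,(uv[:,1]-m['cy'])/f,np.ones(len(uv))]
    if z is None: s=d
    else:
        c=-R.T@t; w=r@R; s=(z-c[2])/w[:,2]; 
    return (r*np.reshape(s,(-1,1))-t)@R
E
python3 - <<'E'
from h import *
for n in('scene','top'):
    p,d=look(n); m=imaging.camera_model(n); print(n,m['fovy'],m['cx'],m['cy'],-np.array(m['R']).T@m['t'],np.array(m['R']).round(2).tolist())
    cv2.imwrite(f'pics/{n}0.png',cv2.resize(p,(800,600),interpolation=cv2.INTER_CUBIC))
print(env.state())
E
```

```text
scene 54.51318961759137 254.70800383323376 187.72038483363926 [1.38595728 0.20839429 1.09545096] [[-0.23, 0.97, 0.0], [0.75, 0.18, -0.63], [-0.61, -0.14, -0.78]]
top 57.06101816642128 255.78359277326314 186.81175359113786 [0.41707213 0.0173445  1.13451733] [[-0.03, -1.0, -0.0], [-0.99, 0.03, -0.14], [0.14, -0.0, -0.99]]
{'clock': 0.1, 'qpos': array([ 1.20008607,  0.46937423, -0.04857345,  1.53357836,  0.02408875,
        1.14097971, -0.08231642]), 'qd': array([ 5.18777221e-04, -3.58768175e-05, -6.18020327e-04, -3.97725559e-03,
        2.55309904e-04, -1.69606008e-03,  1.64525178e-03]), 'tau': array([ 3.82461058e-04, -5.09170353e+01, -8.11729976e-02, -2.36828774e+01,
       -6.14571827e-02,  3.44759726e-02,  4.73076921e-05]), 'tool_pos': array([ 0.2260902 , -0.63547218,  0.23859355]), 'orientation': array([ 9.85431805e-01,  1.70068772e-01, -1.78591236e-04, -8.58960095e-04]), 'force': array([-0.10977818, -0.54411696, -0.26825205]), 'moment': array([-0.00656232,  0.00478246, -0.01561947]), 'gripper_force': 0.0, 'opening': 0.08717447489606156}
```

View pics/top0.png

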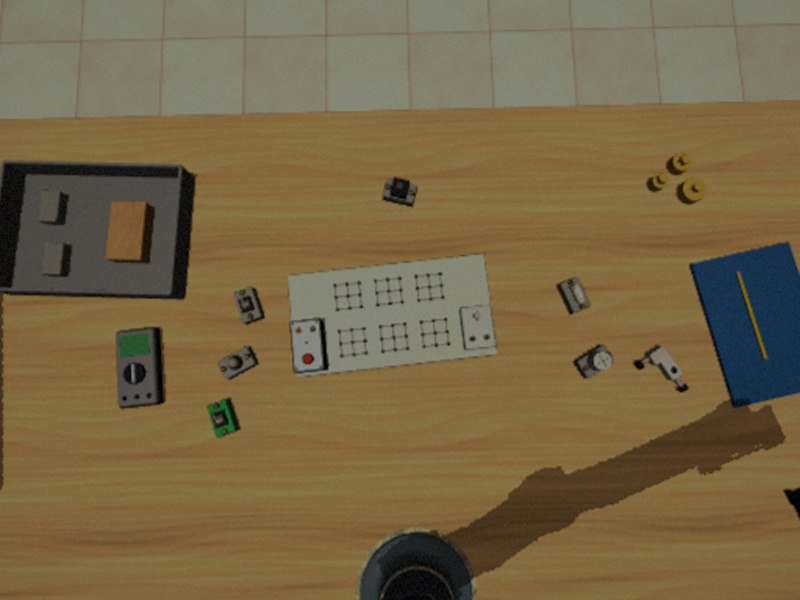

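View pics/scene0.png

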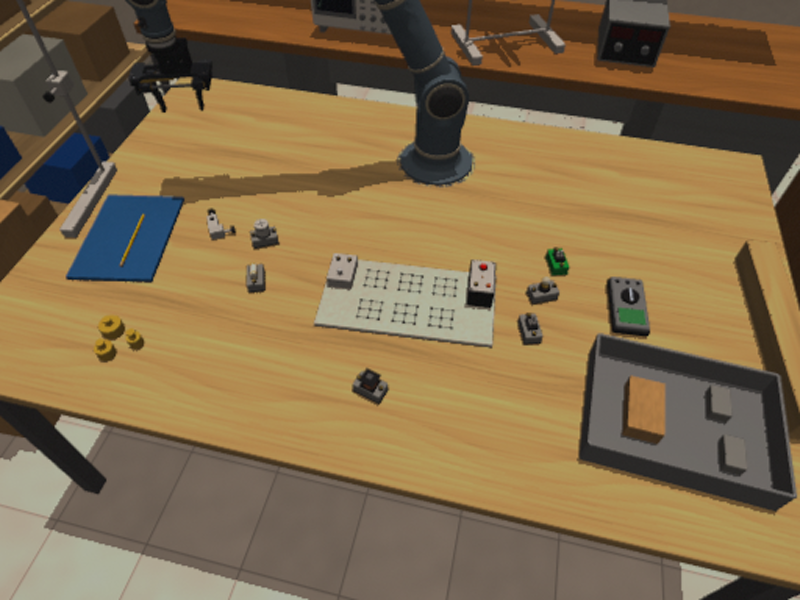

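```bash
cat > seg.py <<'E'
from h import *
R={'switch':(140,180,172,212),'lamp':(135,215,170,248),'resistor':(350,172,385,205),'capacitor':(362,214,398,246),'coil':(240,108,272,138)}
if __name__=='__main__':
    p,d=load('top'); v,u=np.mgrid[:384,:512]
    W=world('top',np.c_[u.ravel(),v.ravel()],d.ravel()).reshape(384,512,3)
    print('bench z',np.median(W[250:270,250:300,2]),W[250:270,250:300,2].std())
    for k,(a,b,c,e) in R.items():
        q=W[b:e,a:c].reshape(-1,3); m=q[:,2]>.02; r=cv2.minAreaRect(q[m,:2].astype(np.float32)*1000)
        print(k,m.sum(),np.round(r[0]),np.round(r[1]),round(r[2],1),'zmax',q[:,2].max().round(3), 'mean',(q[m,:2].mean(0)*1000).round())
    A=cv2.resize(p[165:265,125:175],None,fx=6,fy=6,interpolation=cv2.INTER_CUBIC)
    B=cv2.resize(p[165:265,345:400],None,fx=6,fy=6,interpolation=cv2.INTER_CUBIC)
    cv2.imwrite('pics/blocks.png',np.hstack([A,B]))
    cv2.imwrite('pics/board.png',cv2.resize(p[155:250,180:322],None,fx=5.6,fy=5.6,interpolation=cv2.INTER_CUBIC))
E
python3 seg.py
```

```text
bench z 0.00032670253900965386 0.050718766706182784
switch 277 [484. 195.] [374.  69.] 59.0 zmax 1.135 mean [559. 319.]
lamp 286 [447. 200.] [365.  58.] 89.8 zmax 1.135 mean [447. 341.]
resistor 275 [ 505. -166.] [ 65. 405.] 20.0 zmax 1.135 mean [ 564. -330.]
capacitor 301 [ 412. -194.] [ 60. 420.] 6.7 zmax 1.135 mean [ 431. -355.]
coil 278 [619.  30.] [ 68. 399.] 84.0 zmax 1.135 mean [785.  13.]
```

View pics/blocks.png

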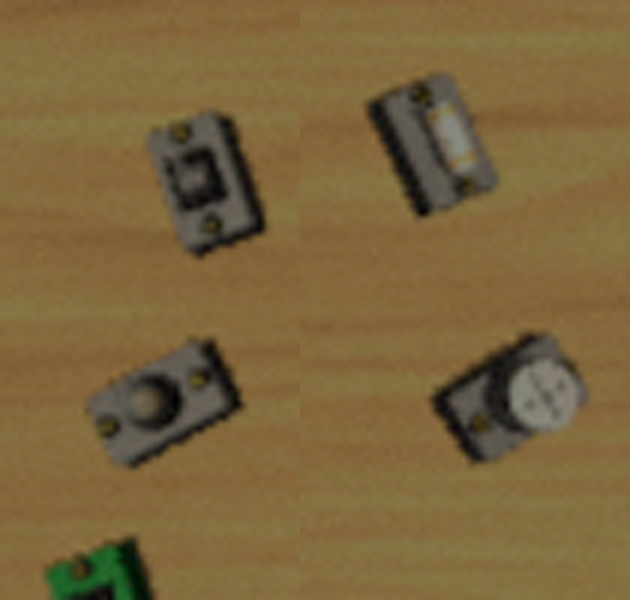

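View pics/board.png

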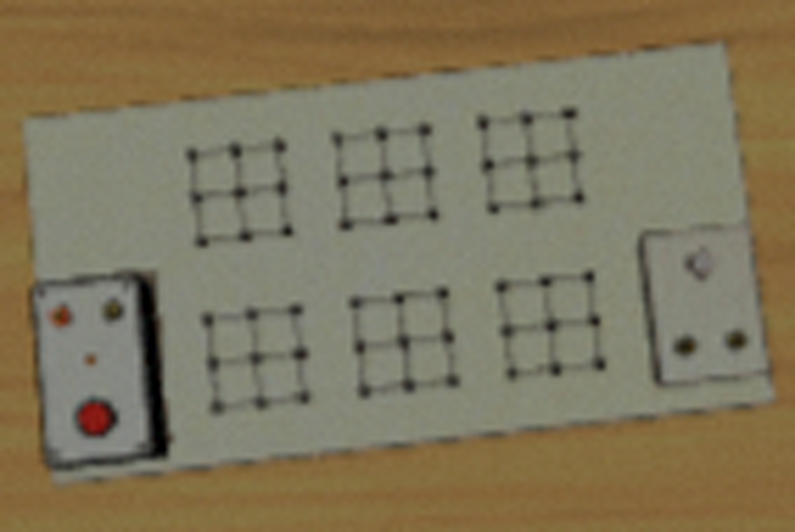

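```bash
sed -i 's/m=q\[:,2\]>.02;/m=(q[:,2]>.02)\&(q[:,2]<.09);/' seg.py; python3 seg.py
```

```text
bench z 0.00032670253900965386 0.050718766706182784
switch 272 [563. 326.] [66. 40.] 19.3 zmax 1.135 mean [561. 324.]
lamp 283 [448. 347.] [40. 66.] 27.5 zmax 1.135 mean [447. 344.]
resistor 272 [ 566. -337.] [65. 41.] 21.9 zmax 1.135 mean [ 565. -334.]
capacitor 296 [ 432. -367.] [40. 66.] 30.1 zmax 1.135 mean [ 431. -361.]
coil 274 [793.  13.] [66. 41.] 74.1 zmax 1.135 mean [790.  13.]
```

```bash
cat > go.py <<'E'
import sys; from h import *; from scipy.spatial.transform import Rotation as Ro
# go.py x y z yaw(deg, tool x axis) [x y z yaw]: offsets in tool axes from measured pose (or from 2nd pose)
a=list(map(float,sys.argv[1:])); s=env.state()
def Rt(y): return Ro.from_euler('z',y,degrees=True)*Ro.from_euler('x',180,degrees=True)
if len(a)>4: p0,R0=np.array(a[4:7]),Rt(a[7])
else: p0,R0=s['tool_pos'],Ro.from_quat(s['orientation'])
print('clock',s['clock'],'shift',(R0.inv().apply(np.array(a[:3])-p0)).round(4).tolist(),'turn',(R0.inv()*Rt(a[3])).as_rotvec(degrees=True).round(1).tolist(),'pos',s['tool_pos'].round(4),'x-axis yaw',np.degrees(np.arctan2(*Ro.from_quat(s['orientation']).apply([1,0,0])[1::-1])).round(1),'open',round(s['opening'],4))
E
python3 - <<'E'
from h import *
c=np.array([[255,358],[404,342],[547,326],[239,192],[386,176],[531,161]],float)
w=world('top',(c+.5)/5.6-.5+[180,155],z=.012)[:,:2]
b=np.array([[-47.5,84],[-47.5,0],[-47.5,-84],[47.5,84],[47.5,0],[47.5,-84]])/1000
M,_=cv2.estimateAffinePartial2D(b,w); th=np.degrees(np.arctan2(M[1,0],M[0,0])); print(w.round(4).tolist(),M.round(4),th, np.hypot(M[1,0],M[0,0]))
f=b@M[:,:2].T+M[:,2]; print((f*1000).round(1).tolist())
E
python3 go.py .432 -.367 .15 120.1
```

```text
clock 0.1 shift [0.284, -0.1838, 0.0889] turn [-0.1, -0.1, -100.5] pos [ 0.2261 -0.6355  0.2386] x-axis yaw 19.6 open 0.0872Traceback (most recent call last):
  File "<stdin>", line 5, in <module>
cv2.error: OpenCV(4.12.0) /io/opencv/modules/calib3d/src/ptsetreg.cpp:1108: error: (-215:Assertion failed) count >= 0 && to.checkVector(2) == count in function 'estimateAffinePartial2D'
```

```bash
python3 - <<'E'
from h import *
c=np.array([[255,358],[404,342],[547,326],[239,192],[386,176],[531,161]],float)
w=np.ascontiguousarray(world('top',(c+.5)/5.6-.5+[180,155],z=.012)[:,:2])*1000
b=np.array([[-47.5,84],[-47.5,0],[-47.5,-84],[47.5,84],[47.5,0],[47.5,-84]])
M,_=cv2.estimateAffinePartial2D(b,w); print(w.round(1).tolist(),np.degrees(np.arctan2(M[1,0],M[0,0])), np.hypot(M[1,0],M[0,0]))
print((b@M[:,:2].T+M[:,2]).round(1).tolist())
E
python3 -m handwheel '[[[0.284,-0.184,0.05],[0,0,-70]],[[0.284,-0.184,0.05],[0,0,-70]],[[0.284,-0.184,0.05],[0,0,-70]],[[0.284,-0.184,0.05],[0,0,-70]],[[0.284,-0.184,0.05],[0,0,-70]],[[0.284,-0.184,0.05],[0,0,-70]],[[0.284,-0.184,0.05],[0,0,-70]],[[0.284,-0.184,0.05],[0,0,-70]],[[0.284,-0.184,0.05],[0,0,-70]],[[0.284,-0.184,0.05],[0,0,-70]]]' 0
python3 go.py .432 -.367 .12 120.1
```

```text
[[482.4, 116.1], [489.3, 31.5], [496.3, -49.8], [577.5, 124.1], [584.7, 39.6], [591.3, -43.8]] 4.633170194694706 0.9994012521032083
[[482.8, 116.1], [489.6, 32.5], [496.4, -51.2], [577.5, 123.8], [584.2, 40.1], [591.0, -43.5]]
clock: 0.93
tool_pos: [0.4349, -0.3625, 0.1889]
orientation: [0.705, 0.71, 0.001, -0.001]
force: [0.1, -1.2, -0.1]
opening: 0.0869
gripper_force: 0.0
clock 0.9333 shift [-0.0047, -0.003, 0.0689] turn [0.1, -0.1, -29.7] pos [ 0.4349 -0.3625  0.1889] x-axis yaw 90.4 open 0.0869
```

```bash
python3 -m handwheel '[[[-0.004,-0.003,0.07],[0,0,-29.7]],[[-0.004,-0.003,0.07],[0,0,-29.7]],[[-0.004,-0.003,0.07],[0,0,-29.7]],[[-0.004,-0.003,0.07],[0,0,-29.7]],[[-0.004,-0.003,0.07],[0,0,-29.7]],[[-0.004,-0.003,0.07],[0,0,-29.7]],[[-0.004,-0.003,0.07],[0,0,-29.7]],[[-0.004,-0.003,0.07],[0,0,-29.7]]]'
python3 go.py .432 -.367 .021 120.1
python3 - <<'E'
from h import *
p,d=look('top'); q,_=look('scene')
cv2.imwrite('pics/a.png',np.hstack([cv2.resize(p[180:280,330:430],(400,400),interpolation=2),cv2.resize(q[110:210,110:210],(400,400),interpolation=2)]))
E
```

```text
clock: 1.6
tool_pos: [0.4293, -0.3715, 0.1199]
orientation: [0.506, 0.862, -0.0, 0.0]
force: [0.1, 0.5, -0.4]
opening: 0.0873
gripper_force: 0.0
clock 1.6 shift [0.0027, 0.0045, 0.0989] turn [0.0, 0.0, -0.9] pos [ 0.4293 -0.3715  0.1199] x-axis yaw 119.2 open 0.0873
```

View pics/a.png

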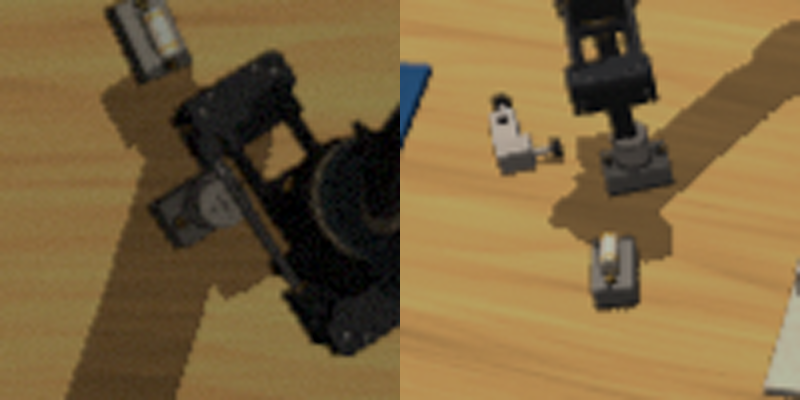

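```bash
python3 -m handwheel '[[[0.0027,0.0045,0.01],[0,0,-0.9]],[[0.0027,0.0045,0.03],[0,0,-0.9]],[[0.0027,0.0045,0.03],[0,0,-0.9]],[[0.0027,0.0045,0.03],[0,0,-0.9]],[[0.0027,0.0045,0.03],[0,0,-0.9]]]'
python3 go.py .432 -.367 .021 120.1
```

```text
clock: 2.12
tool_pos: [0.4321, -0.3667, 0.0897]
orientation: [0.498, 0.867, 0.0, 0.0]
force: [0.3, 0.7, -0.2]
opening: 0.0866
gripper_force: 0.0
clock 2.1167 shift [-0.0002, -0.0002, 0.0687] turn [0.0, 0.0, 0.1] pos [ 0.4321 -0.3667  0.0897] x-axis yaw 120.2 open 0.0866
```

```bash
python3 -m handwheel '[[[0,0,0.02],[0,0,0]],[[0,0,0.04],[0,0,0]],[[0,0,0.055],[0,0,0]],[[0,0,0.0687],[0,0,0]],[[0,0,0.0687],[0,0,0]],[[0,0,0.0687],[0,0,0]]]'
python3 -m handwheel '[[[0,0,0],[0,0,0]],[[0,0,0],[0,0,0]],[[0,0,0],[0,0,0]],[[0,0,0],[0,0,0]],[[0,0,0],[0,0,0]],[[0,0,0],[0,0,0]],[[0,0,0],[0,0,0]],[[0,0,0],[0,0,0]]]' 1
python3 go.py .432 -.367 .021 120.1
```

```text
clock: 2.62
tool_pos: [0.432, -0.3669, 0.0212]
orientation: [0.499, 0.867, 0.0, 0.0]
force: [-0.5, -0.5, 0.8]
opening: 0.0869
gripper_force: 0.0
clock: 3.28
tool_pos: [0.4316, -0.367, 0.0209]
orientation: [0.499, 0.867, -0.0, -0.0]
force: [-1.8, -0.8, 0.9]
opening: 0.0413
gripper_force: 0.8
clock 3.2833 shift [-0.0002, 0.0004, -0.0001] turn [-0.0, -0.0, 0.1] pos [ 0.4316 -0.367   0.0209] x-axis yaw 120.2 open 0.0413
```

```bash
python3 -m handwheel '[[[0,0,0],[0,0,0]],[[0,0,0],[0,0,0]],[[0,0,0],[0,0,0]],[[0,0,-0.01],[0,0,0]],[[0,0,-0.04],[0,0,0]],[[0,0,-0.08],[0,0,0]],[[0,0,-0.11],[0,0,0]],[[0,0,-0.13],[0,0,0]],[[0,0,-0.13],[0,0,0]],[[0,0,-0.13],[0,0,0]]]'
python3 go.py .4964 -.0512 .10 94.6
```

```text
clock: 4.12
tool_pos: [0.4323, -0.367, 0.1522]
orientation: [0.499, 0.867, -0.0, 0.001]
force: [-0.6, -0.1, -1.5]
opening: 0.04
gripper_force: 30.0
clock 4.1167 shift [0.2409, 0.2141, 0.0518] turn [0.1, 0.1, 25.6] pos [ 0.4323 -0.367   0.1522] x-axis yaw 120.2 open 0.04
```

```bash
python3 -m handwheel '[[[0.012,0.0107,0],[0,0,2]],[[0.036,0.032,0],[0,0,6]],[[0.06,0.053,0],[0,0,10]],[[0.085,0.075,0],[0,0,13]],[[0.11,0.098,0],[0,0,16]],[[0.135,0.12,0],[0,0,19]],[[0.16,0.142,0],[0,0,22]],[[0.185,0.164,0],[0,0,25.6]],[[0.21,0.187,0],[0,0,25.6]],[[0.23,0.204,0],[0,0,25.6]]]'
python3 -m handwheel '[[[0.0137,0.0,0],[0,0,0]],[[0.0137,0.0,0],[0,0,0]],[[0.0137,0.0,0],[0,0,0]],[[0.0137,0.0,0],[0,0,0]],[[0.0137,0.0,0],[0,0,0]]]'
python3 go.py .4964 -.0512 .035 94.6
```

```text
clock: 4.95
tool_pos: [0.4915, -0.0622, 0.1493]
orientation: [0.677, 0.736, -0.0, -0.002]
force: [0.5, 0.4, -0.8]
opening: 0.0397
gripper_force: 30.0
clock: 5.37
tool_pos: [0.4908, -0.0534, 0.1502]
orientation: [0.679, 0.734, -0.001, -0.0]
force: [-0.2, -0.8, -0.9]
opening: 0.0399
gripper_force: 30.0
clock 5.3667 shift [0.0018, 0.0059, 0.1151] turn [-0.1, 0.0, -0.2] pos [ 0.4908 -0.0534  0.1502] x-axis yaw 94.4 open 0.0399
```

```bash
python3 -m handwheel '[[[0.0018,0.0059,0.02],[0,0,-0.2]],[[0.0018,0.0059,0.05],[0,0,-0.2]],[[0.0018,0.0059,0.08],[0,0,-0.2]],[[0.0018,0.0059,0.095],[0,0,-0.2]],[[0.0018,0.0059,0.105],[0,0,-0.2]],[[0.0018,0.0059,0.11],[0,0,-0.2]],[[0.0018,0.0059,0.113],[0,0,-0.2]],[[0.0018,0.0059,0.115],[0,0,-0.2]],[[0.0018,0.0059,0.115],[0,0,-0.2]],[[0.0018,0.0059,0.115],[0,0,-0.2]]]'
python3 -m handwheel '[[[0,0,0.001],[0,0,0]],[[0,0,0.0015],[0,0,0]],[[0,0,0.002],[0,0,0]],[[0,0,0.002],[0,0,0]]]'
python3 go.py .4964 -.0512 .033 94.6
```

```text
clock: 6.2
tool_pos: [0.4978, -0.0497, 0.0367]
orientation: [0.677, 0.736, 0.0, 0.001]
force: [0.0, -0.1, -1.3]
opening: 0.0401
gripper_force: 30.0
clock: 6.53
tool_pos: [0.4972, -0.0496, 0.034]
orientation: [0.677, 0.736, 0.0, 0.0]
force: [0.4, 0.5, -1.4]
opening: 0.0399
gripper_force: 30.0
clock 6.5333 shift [-0.0016, -0.0009, 0.001] turn [0.0, 0.0, 0.2] pos [ 0.4972 -0.0496  0.034 ] x-axis yaw 94.8 open 0.0399
```

Not touching yet; a bit lower, then release slowly and rise.

```bash
python3 -m handwheel '[[[-0.0016,-0.0009,0.0005],[0,0,0]],[[-0.0016,-0.0009,0.001],[0,0,0]],[[-0.0016,-0.0009,0.0015],[0,0,0]],[[-0.0016,-0.0009,0.002],[0,0,0]],[[-0.0016,-0.0009,0.002],[0,0,0]],[[-0.0016,-0.0009,0.002],[0,0,0]]]'
```

```text
clock: 7.03
tool_pos: [0.4962, -0.0516, 0.0329]
orientation: [0.677, 0.736, -0.001, 0.0]
force: [-3.1, -1.7, 10.2]
opening: 0.0399
gripper_force: 30.0
```

```bash
python3 -m handwheel '[[[0,0,0],[0,0,0]],[[0,0,0],[0,0,0]],[[0,0,0],[0,0,0]],[[0,0,0],[0,0,0]],[[0,0,0],[0,0,0]],[[0,0,0],[0,0,0]],[[0,0,0],[0,0,0]],[[0,0,0],[0,0,0]]]' 0
python3 -m handwheel '[[[0,0,-0.02],[0,0,0]],[[0,0,-0.05],[0,0,0]],[[0,0,-0.085],[0,0,0]],[[0,0,-0.12],[0,0,0]],[[0,0,-0.13],[0,0,0]],[[0,0,-0.13],[0,0,0]],[[0,0,-0.13],[0,0,0]]]'
python3 go.py .566 -.337 .12 21.9
```

```text
clock: 7.7
tool_pos: [0.4964, -0.0512, 0.0318]
orientation: [0.677, 0.736, -0.0, -0.0]
force: [-1.3, -0.0, -0.5]
opening: 0.0836
gripper_force: 0.0
clock: 8.28
tool_pos: [0.4961, -0.0515, 0.1617]
orientation: [0.677, 0.736, -0.0, 0.0]
force: [-0.7, 0.7, -0.6]
opening: 0.087
gripper_force: 0.0
clock 8.2833 shift [-0.2903, 0.046, 0.0419] turn [0.0, 0.0, 72.9] pos [ 0.4961 -0.0515  0.1617] x-axis yaw 94.8 open 0.087
```

```bash
python3 -m handwheel '[[[-0.02,0.003,0],[0,0,7]],[[-0.05,0.008,0],[0,0,14]],[[-0.09,0.014,0],[0,0,21]],[[-0.12,0.019,0],[0,0,28]],[[-0.16,0.025,0],[0,0,35]],[[-0.2,0.032,0],[0,0,42]],[[-0.23,0.036,0],[0,0,49]],[[-0.26,0.041,0],[0,0,56]],[[-0.28,0.044,0],[0,0,63]],[[-0.29,0.046,0],[0,0,70]]]'
python3 -m handwheel '[[[0,0,0.02],[0,0,2.9]],[[0,0,0.04],[0,0,2.9]],[[0,0,0.06],[0,0,2.9]],[[0,0,0.06],[0,0,2.9]],[[0,0,0.06],[0,0,2.9]]]'
python3 go.py .566 -.337 .021 21.9
```

```text
clock: 9.12
tool_pos: [0.5646, -0.34, 0.1583]
orientation: [0.978, 0.21, -0.002, -0.0]
force: [0.2, 0.1, 0.8]
opening: 0.0872
gripper_force: 0.0
clock: 9.53
tool_pos: [0.5646, -0.3353, 0.0986]
orientation: [0.982, 0.19, -0.003, -0.002]
force: [-0.3, 0.3, -0.3]
opening: 0.0868
gripper_force: 0.0
clock 9.5333 shift [0.001, 0.0024, 0.0776] turn [-0.3, 0.3, 0.0] pos [ 0.5646 -0.3353  0.0986] x-axis yaw 21.9 open 0.0868
```

```bash
python3 -m handwheel '[[[0.001,0.0024,0.02],[-0.3,0.3,0]],[[0.001,0.0024,0.04],[-0.3,0.3,0]],[[0.001,0.0024,0.06],[-0.3,0.3,0]],[[0.001,0.0024,0.07],[-0.3,0.3,0]],[[0.001,0.0024,0.0776],[-0.3,0.3,0]],[[0.001,0.0024,0.0776],[-0.3,0.3,0]],[[0.001,0.0024,0.0776],[-0.3,0.3,0]]]'
python3 -m handwheel '[[[0,0,0],[0,0,0]],[[0,0,0],[0,0,0]],[[0,0,0],[0,0,0]],[[0,0,0],[0,0,0]],[[0,0,0],[0,0,0]],[[0,0,0],[0,0,0]],[[0,0,0],[0,0,0]],[[0,0,0],[0,0,0]],[[0,0,0],[0,0,0]],[[0,0,0],[0,0,0]]]' 1
python3 -m handwheel '[[[0,0,0],[0,0,0]],[[0,0,0],[0,0,0]],[[0,0,-0.01],[0,0,0]],[[0,0,-0.04],[0,0,0]],[[0,0,-0.08],[0,0,0]],[[0,0,-0.11],[0,0,0]],[[0,0,-0.13],[0,0,0]],[[0,0,-0.13],[0,0,0]],[[0,0,-0.13],[0,0,0]]]'
python3 go.py .4896 .0325 .15 94.6
```

```text
clock: 10.12
tool_pos: [0.5687, -0.3384, 0.0249]
orientation: [0.982, 0.19, 0.003, 0.002]
force: [-0.3, 0.2, 0.2]
opening: 0.0867
gripper_force: 0.0
clock: 10.95
tool_pos: [0.5681, -0.3381, 0.0243]
orientation: [0.982, 0.19, 0.003, 0.002]
force: [-1.2, 0.2, 1.9]
opening: 0.04
gripper_force: 30.0
clock: 11.7
tool_pos: [0.5678, -0.3382, 0.1559]
orientation: [0.982, 0.19, 0.004, 0.003]
force: [0.4, -0.2, -2.4]
opening: 0.0397
gripper_force: 30.0
clock 11.7 shift [0.0655, -0.3732, 0.0035] turn [0.6, -0.1, -72.7] pos [ 0.5678 -0.3382  0.1559] x-axis yaw 21.9 open 0.0397
```

```bash
python3 -m handwheel '[[[0.002,-0.012,0],[0.6,0,-5]],[[0.007,-0.04,0],[0.6,0,-12]],[[0.013,-0.075,0],[0.6,0,-19]],[[0.019,-0.11,0],[0.6,0,-26]],[[0.026,-0.148,0],[0.6,0,-33]],[[0.033,-0.186,0],[0.6,0,-40]],[[0.039,-0.224,0],[0.6,0,-47]],[[0.046,-0.262,0],[0.6,0,-54]],[[0.052,-0.295,0],[0.6,0,-61]],[[0.057,-0.325,0],[0.6,0,-66]]]'
python3 -m handwheel '[[[0.03,-0.037,0],[0,0,-4]],[[0.0475,-0.0125,0],[0,0,-6.7]],[[0.0475,-0.0125,0],[0,0,-6.7]],[[0.0475,-0.0125,0],[0,0,-6.7]],[[0.0475,-0.0125,0],[0,0,-6.7]],[[0.0475,-0.0125,0],[0,0,-6.7]]]'
python3 go.py .4896 .034 .040 94.6
```

```text
clock: 12.53
tool_pos: [0.4969, -0.0127, 0.1513]
orientation: [0.718, 0.697, -0.001, -0.003]
force: [0.9, 1.1, -1.1]
opening: 0.0401
gripper_force: 30.0
clock: 13.03
tool_pos: [0.4878, 0.0318, 0.1522]
orientation: [0.679, 0.734, -0.0, -0.002]
force: [-0.3, 0.5, -0.8]
opening: 0.04
gripper_force: 30.0
clock 13.0333 shift [0.0018, 0.0023, 0.1122] turn [-0.2, -0.1, -0.1] pos [0.4878 0.0318 0.1522] x-axis yaw 94.5 open 0.04
```

```bash
python3 -m handwheel '[[[0.0015,0.0015,0.02],[0,0,0]],[[0.0015,0.0015,0.05],[0,0,0]],[[0.0015,0.0015,0.08],[0,0,0]],[[0.0015,0.0015,0.095],[0,0,0]],[[0.0015,0.0015,0.105],[0,0,0]],[[0.0015,0.0015,0.11],[0,0,0]],[[0.0015,0.0015,0.11],[0,0,0]],[[0.0015,0.0015,0.11],[0,0,0]],[[0.0015,0.0015,0.11],[0,0,0]]]'
python3 go.py .4896 .034 .0365 94.6
```

```text
clock: 13.78
tool_pos: [0.4906, 0.0349, 0.044]
orientation: [0.678, 0.735, 0.001, -0.001]
force: [0.3, -0.1, -0.8]
opening: 0.0398
gripper_force: 30.0
clock 13.7833 shift [-0.0008, -0.001, 0.0075] turn [0.1, -0.2, -0.0] pos [0.4906 0.0349 0.044 ] x-axis yaw 94.6 open 0.0398
```

```bash
python3 -m handwheel '[[[-0.0008,-0.001,0.002],[0,0,0]],[[-0.0008,-0.001,0.004],[0,0,0]],[[-0.0008,-0.001,0.005],[0,0,0]],[[-0.0008,-0.001,0.006],[0,0,0]],[[-0.0008,-0.001,0.007],[0,0,0]],[[-0.0008,-0.001,0.0078],[0,0,0]],[[-0.0008,-0.001,0.0078],[0,0,0]],[[-0.0008,-0.001,0.0078],[0,0,0]]]'
```

```text
clock: 14.45
tool_pos: [0.4887, 0.0339, 0.0362]
orientation: [0.678, 0.735, 0.0, -0.001]
force: [-2.9, -1.6, 9.3]
opening: 0.0401
gripper_force: 30.0
```

Contact. Release, rise, go on to the lamp.

```bash
python3 -m handwheel '[[[0,0,0],[0,0,0]],[[0,0,0],[0,0,0]],[[0,0,0],[0,0,0]],[[0,0,0],[0,0,0]],[[0,0,0],[0,0,0]],[[0,0,0],[0,0,0]],[[0,0,0],[0,0,0]],[[0,0,0],[0,0,0]]]' 0
python3 -m handwheel '[[[0,0,-0.02],[0,0,0]],[[0,0,-0.05],[0,0,0]],[[0,0,-0.085],[0,0,0]],[[0,0,-0.12],[0,0,0]],[[0,0,-0.13],[0,0,0]],[[0,0,-0.13],[0,0,0]],[[0,0,-0.13],[0,0,0]],[[0,0,-0.13],[0,0,0]]]'
python3 go.py .448 .347 .12 117.5
```

```text
clock: 15.12
tool_pos: [0.4886, 0.034, 0.0351]
orientation: [0.678, 0.735, 0.001, -0.001]
force: [0.5, 0.4, -0.4]
opening: 0.0834
gripper_force: 0.0
clock: 15.78
tool_pos: [0.4876, 0.0332, 0.1637]
orientation: [0.678, 0.735, -0.001, -0.002]
force: [-0.2, -0.2, 0.0]
opening: 0.0869
gripper_force: 0.0
clock 15.7833 shift [0.3158, -0.0143, 0.0446] turn [-0.2, -0.2, -22.9] pos [0.4876 0.0332 0.1637] x-axis yaw 94.6 open 0.0869
```

```bash
python3 -m handwheel '[[[0.02,-0.001,0],[0,0,-2]],[[0.05,-0.002,0],[0,0,-4]],[[0.085,-0.004,0],[0,0,-7]],[[0.12,-0.005,0],[0,0,-10]],[[0.16,-0.007,0],[0,0,-13]],[[0.2,-0.009,0],[0,0,-16]],[[0.235,-0.011,0],[0,0,-19]],[[0.27,-0.012,0],[0,0,-21]],[[0.3,-0.0135,0],[0,0,-22.9]],[[0.3158,-0.0143,0],[0,0,-22.9]]]'
python3 -m handwheel '[[[0,0,0.02],[0,0,0]],[[0,0,0.04],[0,0,0]],[[0,0,0.06],[0,0,0]],[[0,0,0.06],[0,0,0]],[[0,0,0.06],[0,0,0]],[[0,0,0.06],[0,0,0]]]'
python3 go.py .448 .347 .021 117.5
```

```text
clock: 16.62
tool_pos: [0.4467, 0.3511, 0.1641]
orientation: [0.516, 0.856, 0.0, -0.003]
force: [0.4, 0.0, 0.6]
opening: 0.0871
gripper_force: 0.0
clock: 17.12
tool_pos: [0.449, 0.3477, 0.1059]
orientation: [0.519, 0.855, 0.001, -0.002]
force: [0.1, 0.7, 0.5]
opening: 0.0867
gripper_force: 0.0
clock 17.1167 shift [-0.0004, -0.0012, 0.0849] turn [-0.0, -0.2, 0.0] pos [0.449  0.3477 0.1059] x-axis yaw 117.5 open 0.0867
```

```bash
python3 -m handwheel '[[[0,-0.001,0.02],[0,0,0]],[[0,-0.001,0.04],[0,0,0]],[[0,-0.001,0.06],[0,0,0]],[[0,-0.001,0.07],[0,0,0]],[[0,-0.001,0.08],[0,0,0]],[[0,-0.001,0.0845],[0,0,0]],[[0,-0.001,0.0845],[0,0,0]],[[0,-0.001,0.0845],[0,0,0]]]'
python3 -m handwheel '[[[0,0,0],[0,0,0]],[[0,0,0],[0,0,0]],[[0,0,0],[0,0,0]],[[0,0,0],[0,0,0]],[[0,0,0],[0,0,0]],[[0,0,0],[0,0,0]],[[0,0,0],[0,0,0]],[[0,0,0],[0,0,0]],[[0,0,0],[0,0,0]],[[0,0,0],[0,0,0]]]' 1
python3 -m handwheel '[[[0,0,0],[0,0,0]],[[0,0,0],[0,0,0]],[[0,0,-0.01],[0,0,0]],[[0,0,-0.04],[0,0,0]],[[0,0,-0.08],[0,0,0]],[[0,0,-0.11],[0,0,0]],[[0,0,-0.13],[0,0,0]],[[0,0,-0.13],[0,0,0]],[[0,0,-0.13],[0,0,0]]]'
python3 go.py .591 -.0435 .15 94.6
```

```text
clock: 17.78
tool_pos: [0.4486, 0.3477, 0.0223]
orientation: [0.519, 0.855, 0.001, -0.001]
force: [0.5, -0.8, -0.0]
opening: 0.0872
gripper_force: 0.0
clock: 18.62
tool_pos: [0.4479, 0.347, 0.0215]
orientation: [0.519, 0.855, 0.0, -0.001]
force: [-0.8, -1.4, 0.5]
opening: 0.0401
gripper_force: 30.0
clock: 19.37
tool_pos: [0.4492, 0.3472, 0.153]
orientation: [0.519, 0.855, 0.002, -0.0]
force: [0.1, -0.6, -1.3]
opening: 0.0398
gripper_force: 30.0
clock 19.3667 shift [-0.4121, -0.0544, 0.0016] turn [0.2, -0.2, 22.9] pos [0.4492 0.3472 0.153 ] x-axis yaw 117.5 open 0.0398
```

```bash
python3 -m handwheel '[[[-0.015,-0.002,0],[0,0,2]],[[-0.045,-0.006,0],[0,0,4]],[[-0.08,-0.011,0],[0,0,7]],[[-0.12,-0.016,0],[0,0,10]],[[-0.16,-0.021,0],[0,0,13]],[[-0.2,-0.026,0],[0,0,16]],[[-0.24,-0.032,0],[0,0,19]],[[-0.28,-0.037,0],[0,0,21]],[[-0.32,-0.042,0],[0,0,22.9]],[[-0.36,-0.0475,0],[0,0,22.9]]]'
python3 -m handwheel '[[[-0.024,0.015,0],[0,0,0]],[[-0.04,0.022,0],[0,0,0]],[[-0.0453,0.0139,0],[0,0,0]],[[-0.0453,0.0139,0],[0,0,0]],[[-0.0453,0.0139,0],[0,0,0]],[[-0.0453,0.0139,0],[0,0,0]]]'
python3 go.py .591 -.0435 .040 94.6
```

```text
clock: 20.2
tool_pos: [0.5714, 0.0019, 0.1486]
orientation: [0.68, 0.734, -0.001, -0.002]
force: [1.0, 0.4, -1.3]
opening: 0.0399
gripper_force: 30.0
clock: 20.7
tool_pos: [0.5889, -0.0373, 0.1497]
orientation: [0.678, 0.735, 0.0, -0.002]
force: [-0.7, 1.0, -0.9]
opening: 0.0398
gripper_force: 30.0
clock 20.7 shift [-0.0067, 0.0019, 0.1097] turn [-0.1, -0.2, 0.1] pos [ 0.5889 -0.0373  0.1497] x-axis yaw 94.7 open 0.0398
```

```bash
python3 -m handwheel '[[[-0.0057,0.0015,0.02],[0,0,0]],[[-0.0057,0.0015,0.05],[0,0,0]],[[-0.0057,0.0015,0.08],[0,0,0]],[[-0.0057,0.0015,0.095],[0,0,0]],[[-0.0057,0.0015,0.102],[0,0,0]],[[-0.0057,0.0015,0.107],[0,0,0]],[[-0.0057,0.0015,0.107],[0,0,0]],[[-0.0057,0.0015,0.107],[0,0,0]],[[-0.0057,0.0015,0.107],[0,0,0]]]'
python3 go.py .591 -.0435 .0336 94.6
```

```text
clock: 21.45
tool_pos: [0.5927, -0.0434, 0.0447]
orientation: [0.678, 0.735, 0.001, -0.0]
force: [-0.1, 0.0, -1.8]
opening: 0.0395
gripper_force: 30.0
clock 21.45 shift [0.0, -0.0017, 0.0111] turn [0.1, -0.1, 0.0] pos [ 0.5927 -0.0434  0.0447] x-axis yaw 94.6 open 0.0395
```

```bash
python3 -m handwheel '[[[0,-0.0015,0.003],[0,0,0]],[[0,-0.0015,0.006],[0,0,0]],[[0,-0.0015,0.008],[0,0,0]],[[0,-0.0015,0.0092],[0,0,0]],[[0,-0.0015,0.0102],[0,0,0]],[[0,-0.0015,0.0112],[0,0,0]],[[0,-0.0015,0.0112],[0,0,0]],[[0,-0.0015,0.0112],[0,0,0]]]'
```

```text
clock: 22.12
tool_pos: [0.59, -0.044, 0.0335]
orientation: [0.678, 0.735, 0.0, -0.001]
force: [-3.9, -0.5, 10.0]
opening: 0.04
gripper_force: 30.0
```

```bash
python3 -m handwheel '[[[0,0,0],[0,0,0]],[[0,0,0],[0,0,0]],[[0,0,0],[0,0,0]],[[0,0,0],[0,0,0]],[[0,0,0],[0,0,0]],[[0,0,0],[0,0,0]],[[0,0,0],[0,0,0]],[[0,0,0],[0,0,0]]]' 0
python3 -m handwheel '[[[0,0,-0.02],[0,0,0]],[[0,0,-0.05],[0,0,0]],[[0,0,-0.085],[0,0,0]],[[0,0,-0.12],[0,0,0]],[[0,0,-0.13],[0,0,0]],[[0,0,-0.13],[0,0,0]],[[0,0,-0.13],[0,0,0]],[[0,0,-0.13],[0,0,0]]]'
python3 go.py .563 .326 .12 19.3; python3 -c "
from h import *; print(env.state()['qpos'])"
```

```text
clock: 22.78
tool_pos: [0.5902, -0.0438, 0.0321]
orientation: [0.678, 0.735, 0.001, -0.001]
force: [0.2, 0.1, -0.3]
opening: 0.0833
gripper_force: 0.0
clock: 23.45
tool_pos: [0.5891, -0.0445, 0.1605]
orientation: [0.678, 0.735, -0.0, -0.002]
force: [-0.4, 0.1, -0.4]
opening: 0.0868
gripper_force: 0.0
clock 23.45 shift [0.3713, 0.0037, 0.0416] turn [-0.3, 0.0, 75.3] pos [ 0.5891 -0.0445  0.1605] x-axis yaw 94.6 open 0.0868
[ 0.42754239  0.47606163 -0.56390549  1.79423048  0.29953878  0.96204194
 -0.18043808]
```

```bash
python3 -m handwheel '[[[0.02,0,0],[0,0,5]],[[0.055,0,0],[0,0,12]],[[0.09,0.001,0],[0,0,19]],[[0.13,0.001,0],[0,0,26]],[[0.17,0.002,0],[0,0,33]],[[0.21,0.002,0],[0,0,40]],[[0.25,0.003,0],[0,0,47]],[[0.29,0.003,0],[0,0,54]],[[0.33,0.003,0],[0,0,61]],[[0.36,0.004,0],[0,0,68]]]'
python3 -m handwheel '[[[0.0027,0.0105,0.01],[0,0,7.3]],[[0.0027,0.0105,0.03],[0,0,7.3]],[[0.0027,0.0105,0.055],[0,0,7.3]],[[0.0027,0.0105,0.055],[0,0,7.3]],[[0.0027,0.0105,0.055],[0,0,7.3]],[[0.0027,0.0105,0.055],[0,0,7.3]],[[0.0027,0.0105,0.055],[0,0,7.3]]]'
python3 go.py .563 .326 .021 19.3
```

```text
clock: 24.28
tool_pos: [0.5631, 0.3186, 0.1608]
orientation: [0.973, 0.229, -0.002, -0.002]
force: [-0.4, -0.3, -0.1]
opening: 0.0871
gripper_force: 0.0
clock: 24.87
tool_pos: [0.5732, 0.3074, 0.1092]
orientation: [0.986, 0.167, 0.0, -0.002]
force: [-0.3, -0.2, 0.5]
opening: 0.0871
gripper_force: 0.0
clock 24.8667 shift [-0.0036, -0.0207, 0.0883] turn [-0.2, -0.1, -0.0] pos [0.5732 0.3074 0.1092] x-axis yaw 19.3 open 0.0871
```

```bash
python3 -m handwheel '[[[-0.0036,-0.0207,0.01],[0,0,0]],[[-0.0036,-0.0207,0.02],[0,0,0]],[[-0.0036,-0.0207,0.02],[0,0,0]],[[-0.0036,-0.0207,0.02],[0,0,0]],[[-0.0036,-0.0207,0.02],[0,0,0]]]'
python3 go.py .563 .326 .021 19.3
```

```text
clock: 25.28
tool_pos: [0.5632, 0.3244, 0.0886]
orientation: [0.986, 0.167, 0.0, -0.001]
force: [-0.5, -0.2, -1.0]
opening: 0.087
gripper_force: 0.0
clock 25.2833 shift [0.0003, -0.0014, 0.0676] turn [-0.1, -0.0, -0.1] pos [0.5632 0.3244 0.0886] x-axis yaw 19.2 open 0.087
```

```bash
python3 -m handwheel '[[[0,-0.001,0.02],[0,0,0]],[[0,-0.001,0.04],[0,0,0]],[[0,-0.001,0.055],[0,0,0]],[[0,-0.001,0.064],[0,0,0]],[[0,-0.001,0.0675],[0,0,0]],[[0,-0.001,0.0675],[0,0,0]],[[0,-0.001,0.0675],[0,0,0]]]'
python3 -m handwheel '[[[0,0,0],[0,0,0]],[[0,0,0],[0,0,0]],[[0,0,0],[0,0,0]],[[0,0,0],[0,0,0]],[[0,0,0],[0,0,0]],[[0,0,0],[0,0,0]],[[0,0,0],[0,0,0]],[[0,0,0],[0,0,0]],[[0,0,0],[0,0,0]],[[0,0,0],[0,0,0]]]' 1
python3 -m handwheel '[[[0,0,0],[0,0,0]],[[0,0,0],[0,0,0]],[[0,0,-0.01],[0,0,0]],[[0,0,-0.04],[0,0,0]],[[0,0,-0.08],[0,0,0]],[[0,0,-0.11],[0,0,0]],[[0,0,-0.14],[0,0,0]],[[0,0,-0.14],[0,0,0]],[[0,0,-0.14],[0,0,0]]]'
python3 go.py .4828 .1161 .16 94.6;python3 go.py .4828 .1161 .16 94.6 .4828 .1661 .16 94.6
```

```text
clock: 25.87
tool_pos: [0.5627, 0.3266, 0.0215]
orientation: [0.986, 0.167, 0.0, -0.002]
force: [-0.5, 0.8, 0.3]
opening: 0.0871
gripper_force: 0.0
clock: 26.7
tool_pos: [0.5619, 0.3265, 0.0207]
orientation: [0.986, 0.168, -0.0, -0.001]
force: [-0.7, 0.3, -0.5]
opening: 0.0398
gripper_force: 30.0
clock: 27.45
tool_pos: [0.563, 0.3268, 0.1635]
orientation: [0.986, 0.167, 0.002, -0.002]
force: [0.3, -0.6, -2.2]
opening: 0.0399
gripper_force: 30.0
clock 27.45 shift [-0.1453, 0.1724, 0.0022] turn [-0.0, -0.4, -75.3] pos [0.563  0.3268 0.1635] x-axis yaw 19.3 open 0.0399
clock 27.45 shift [-0.0498, -0.004, -0.0] turn [0.0, 0.0, 0.0] pos [0.563  0.3268 0.1635] x-axis yaw 19.3 open 0.0399
```

```bash
python3 -m handwheel '[[[-0.008,0.01,0],[0,0,-5]],[[-0.025,0.03,0],[0,0,-12]],[[-0.045,0.053,0],[0,0,-19]],[[-0.065,0.077,0],[0,0,-26]],[[-0.085,0.1,0],[0,0,-33]],[[-0.105,0.125,0],[0,0,-40]],[[-0.12,0.142,0],[0,0,-47]],[[-0.135,0.16,0],[0,0,-54]],[[-0.1453,0.1724,0],[0,0,-61]],[[-0.1453,0.1724,0],[0,0,-68]]]'
python3 -m handwheel '[[[0,0,0],[0,0,-7.2]],[[0,0,0],[0,0,-7.2]],[[0,0,0],[0,0,-7.2]],[[0,0,0],[0,0,-7.2]],[[0,0,0],[0,0,-7.2]]]'
python3 go.py .4828 .1161 .04 94.6
```

```text
clock: 28.28
tool_pos: [0.4793, 0.1105, 0.1584]
orientation: [0.723, 0.691, -0.003, -0.002]
force: [0.3, 1.4, -1.9]
opening: 0.0398
gripper_force: 30.0
clock: 28.7
tool_pos: [0.4816, 0.1155, 0.1599]
orientation: [0.679, 0.734, 0.0, -0.002]
force: [0.3, -0.2, -2.2]
opening: 0.0398
gripper_force: 30.0
clock 28.7 shift [0.0002, 0.0014, 0.1199] turn [-0.1, -0.2, -0.2] pos [0.4816 0.1155 0.1599] x-axis yaw 94.4 open 0.0398
```

```bash
python3 -m handwheel '[[[0,0.001,0.02],[0,0,0]],[[0,0.001,0.05],[0,0,0]],[[0,0.001,0.08],[0,0,0]],[[0,0.001,0.1],[0,0,0]],[[0,0.001,0.112],[0,0,0]],[[0,0.001,0.117],[0,0,0]],[[0,0.001,0.117],[0,0,0]],[[0,0.001,0.117],[0,0,0]],[[0,0.001,0.117],[0,0,0]]]'
python3 go.py .4828 .1161 .033 94.6
```

```text
clock: 29.45
tool_pos: [0.4838, 0.1162, 0.0445]
orientation: [0.679, 0.734, 0.002, -0.001]
force: [0.3, 0.5, -2.0]
opening: 0.04
gripper_force: 30.0
clock 29.45 shift [-0.0001, -0.001, 0.0114] turn [0.1, -0.2, -0.1] pos [0.4838 0.1162 0.0445] x-axis yaw 94.5 open 0.04
```

```bash
python3 -m handwheel '[[[0,-0.001,0.003],[0,0,0]],[[0,-0.001,0.006],[0,0,0]],[[0,-0.001,0.008],[0,0,0]],[[0,-0.001,0.0095],[0,0,0]],[[0,-0.001,0.0105],[0,0,0]],[[0,-0.001,0.0115],[0,0,0]],[[0,-0.001,0.0115],[0,0,0]],[[0,-0.001,0.0115],[0,0,0]]]'
```

```text
clock: 30.12
tool_pos: [0.4817, 0.1157, 0.0326]
orientation: [0.679, 0.734, 0.0, -0.001]
force: [-2.8, -1.0, 8.5]
opening: 0.0398
gripper_force: 30.0
```

Release, rise, and pull aside for a check.

```bash
python3 -m handwheel '[[[0,0,0],[0,0,0]],[[0,0,0],[0,0,0]],[[0,0,0],[0,0,0]],[[0,0,0],[0,0,0]],[[0,0,0],[0,0,0]],[[0,0,0],[0,0,0]],[[0,0,0],[0,0,0]],[[0,0,0],[0,0,0]]]' 0
python3 -m handwheel '[[[0,0,-0.02],[0,0,0]],[[0,0,-0.05],[0,0,0]],[[0,0,-0.085],[0,0,0]],[[0,0,-0.12],[0,0,0]],[[0,0,-0.16],[0,0,0]],[[0,0,-0.2],[0,0,0]],[[0,0,-0.2],[0,0,0]],[[0,0,-0.2],[0,0,0]]]'
python3 -m handwheel '[[[0.03,0,0],[0,0,0]],[[0.07,0,0],[0,0,0]],[[0.11,0,0],[0,0,0]],[[0.15,0,0],[0,0,0]],[[0.19,0,0],[0,0,0]],[[0.23,0,0],[0,0,0]],[[0.27,0,0],[0,0,0]],[[0.3,0,0],[0,0,0]],[[0.3,0,0],[0,0,0]],[[0.3,0,0],[0,0,0]]]'
cat > chk.py <<'E'
from h import *
p,d=look('top'); v,u=np.mgrid[:384,:512]
W=world('top',np.c_[u.ravel(),v.ravel()],d.ravel())
for k,c in dict(switch=(482.8,116.1),resistor=(489.6,32.5),capacitor=(496.4,-51.2),lamp=(591,-43.5),coil=(793,13)).items():
    m=(abs(W[:,2]-.06)<.028)&(np.abs(W[:,:2]*1000-c).max(1)<43); r=cv2.minAreaRect((W[m,:2]*1000).astype(np.float32)); print(k,m.sum(),c,np.round(r[0],1),np.round(r[1]),round(r[2],1))
cv2.imwrite('pics/end.png',cv2.resize(p[100:280,120:400],(800,514),interpolation=2))
E
python3 chk.py
```

```text
clock: 30.78
tool_pos: [0.4817, 0.1157, 0.0317]
orientation: [0.679, 0.734, 0.001, -0.001]
force: [0.1, -1.0, 0.6]
opening: 0.0835
gripper_force: 0.0
clock: 31.45
tool_pos: [0.4833, 0.1156, 0.2341]
orientation: [0.679, 0.734, 0.003, 0.001]
force: [-0.5, -0.3, -0.7]
opening: 0.0871
gripper_force: 0.0
clock: 32.28
tool_pos: [0.4565, 0.4156, 0.2302]
orientation: [0.677, 0.736, -0.001, -0.002]
force: [0.1, -0.8, 0.3]
opening: 0.0872
gripper_force: 0.0
switch 279 (482.8, 116.1) [484.  115.2] [40. 66.] 3.9
resistor 273 (489.6, 32.5) [491.   31.8] [40. 66.] 4.4
capacitor 276 (496.4, -51.2) [498.2 -52.1] [40. 66.] 4.7
lamp 268 (591, -43.5) [591.5 -42. ] [40. 66.] 5.1
coil 180 (793, 13) [793.   13.9] [61. 39.] 75.4
```

View pics/end.png

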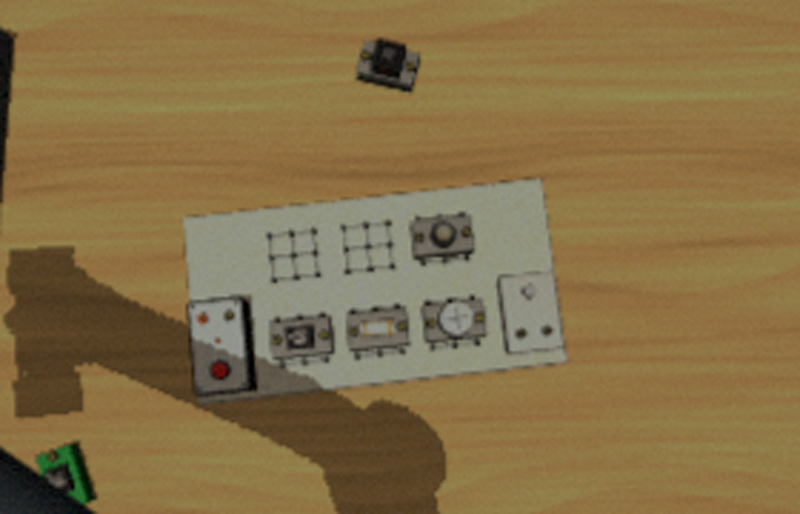

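The picture shows all four blocks centred on their squares: switch (300,338), resistor (377,328) and capacitor (455,320) on the front row, and lamp (442,238) behind the capacitor. Each is within 2 mm and 1° of its target, and the coil has not moved.

```bash
python3 -c "
from station import env; print(env.hand_in())"
```

```text
the job is handed in; nothing more can be done
None
```

The circuit is laid out and handed in at about 32 s: switch, resistor and capacitor run along the front row from power box to scope box, with the lamp behind the capacitor. The final camera check put every block within about 2 mm of its square's centre; the hand-in returned no verdict.

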